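# Clear the bottle and lift the slide cassette out of its drying dock

## Robot

A 6-joint arm with a two-finger parallel gripper is mounted at the origin on the work surface; the furniture and walls round the work are solid. World frame = base frame: x ahead of the robot, y to its left, z up, the work surface at z = 0. Lengths are in m, angles in degrees, forces in N, time in s.
With the tool pointing down it reaches from about 0.3 to 0.85 m from the base axis. Payload 5.4 kg.
Tool frame: the origin (TCP) lies between the finger pads; the fingertips stand 14 mm ahead of it and the grasp point (between the pads) lies 5 mm behind it; z points along the fingers, y is the direction in which the jaws open and shut (so a half turn about z gives the same grasp; the last joint's range is limited). The gripper opens to 85 mm and grips with 20 to 120 N. Pads are 22 mm wide; open, the fingers measure 114 mm over their backs; the gripper's body (76 mm by 85 mm) begins 54 mm behind the grasp point. The pads swing forward as they close: fully open they stand 13 mm farther back than shut.
Start: joints at [61.816, 9.076, 91.501, -0, 79.423, -12.038], TCP at [0.16, 0.552, 0.245] pointing down, gripper open.
Joint ranges: [-166.64, 166.64], [-54.1, 131.32], [10.49, 154.53], [-73.88, 253.88], [9.74, 151.15], [-171.62, 171.62]. Speed limits (degrees/s): [147.25, 147.25, 180, 180, 180, 180].

## Interface

Orientations are given as a 3x3 rotation matrix whose columns are the frame's x, y, z axes.
In Python, from bench import manip gives the robot as it stands.
- The arm moves only by the shell command python3 -m crank 'ROWS'. ROWS is JSON, a list of rows, each a list of 7 numbers: the shift along the tool's x, y, z scaled (see below), then the turn, a rotation vector about the tool's x, y, z scaled (see below), then the gripper command: -1 is shut, 1 is fully open, values between are in proportion. In form: [[tx, ty, tz, rx, ry, rz, hand], ...]. A call has 1 to 8 rows; each row shifts and turns the pose as measured when the row begins, along the tool's axes as they then stand; what a row does not reach is not made up. The controller multiplies each number of a shift by 0.02 m and each number of a turn by 5 degrees. A row lasts 1/8 s, in which the tool goes at most 62.5 mm and 10.7 degrees, less where a joint would pass 70% of its speed; a pose out of reach is approached as far as the arm can. A call with a number of a shift or a turn outside -1 to 1 is refused whole. A call with a gripper value outside its range is refused whole. The fingers move at their own pace and stop on an object; the grip force is fixed at half the most. Time passes only in rows, so rows that do not move let the fingers close. It gives the time, the measured TCP pose, the force and the opening at its end, in the units of the state.
- manip.get_obs(): the state, without advancing time (a new reading comes with each control period).
- manip.grab_frame(name): name is "scene" or "top" or "wrist"; returns a dict with "img" (480x640x3 uint8, red, green, blue), "depth" (480x640 float32, m along the optical axis (not along the pixel's ray), 0 where there is no reading), "fx", "fy", "cx", "cy" (pixels), "k1" (the pictures are not rectified: a ray, as slopes to the right and down, at radius r is drawn at 1 + k1 r^2 times it, then the intrinsics apply), "world_from_camera" (4x4, takes a point from camera to world coordinates); the wrist camera has in their place "mount" (4x4, takes a point from camera to tool coordinates, whose origin is the TCP and whose axes are the flange's). Camera axes: x right, y down, z forward; pixel columns grow to the right and rows downward; lengths in m; the calibration is good to about 2 mm. A picture is of the moment at which its call begins: read the wrist's pose just before it.
- manip.finish_job(): hands the job in, once; it reports no verdict.
Trained networks look in a picture, given as the dict that the camera call returned (one of the last four; its "shot" number tells which), for a name from the list of things; names that differ only in an ending like _2 or _b are one class to them, and where a whole thing is asked for, a point or a joint stands for the part that bears it (a point fixed in the world has none). Each returns a list of dicts, best first, with "confidence" (0 to 1); they miss things now and then, are a little off and sometimes report something else, mostly with a low value. They report only what shows in the picture. A call takes as long as a camera call. They do not tell look-alikes from the thing itself.
- manip.spot_in(picture, name): "at" ([x, y, z] in m, in world coordinates, good to about 4 mm: the middle of the surface that is visible of it).
- manip.place_of(picture, name): "at" ([x, y, z] in m, in world coordinates, good to about 4 mm: a listed point, or the origin of a listed thing).
The state is a dict: "time": time; "qpos": joint angles; "joint_vel": joint speeds; "effort": joint torques, N m; "position": TCP position; "tool_rot": TCP orientation; "contact_force": force on the tool from outside, world axes, zero at the start; "ft_torque": the same for the moment, N m; "gripper_width": finger opening in m.
Only numpy, scipy, OpenCV 4.12 (cv2) and the standard library are available. Lean on these libraries where they do the work, as an engineer would, in place of code of your own. Each camera call takes 0.05 s, during which the arm holds its last target.

## Task

A small reagent bottle has been parked on the lid of the slide cassette: set it down upright on the floor of the steel spill tray, let go of it, and leave it there. Then pinch the two side catches of the cassette together, lift the cassette straight out of its drying dock, and finish while still holding it still and level by its pinched catches, about 12 cm or more above where it sat. Do not tip the bottle or shift the other loose things on the bench.

Things in the scene. Friction and masses are not known exactly. Their poses are not given: they have to be found in the camera images.
- bottle: small amber reagent bottle with black screw cap, 37 mm diameter, 75 mm tall (body straight to about 50 mm, shoulder to a 24 mm diameter cap from 60 to 75 mm), 73 g; starts standing on the cassette's lid, whose top is 84 mm above the worktop. Origin: centre of its underside, z up its axis
- tray: fixed shallow steel spill tray, 210 x 120 mm (long side along its x), rim 18 mm high, walls and floor 4 mm thick, inside 202 x 112 mm. Origin: centre of its underside, on the worktop; the inner floor is 4 mm above it. Its +x half is occupied by the other bottle, its -x half is empty
- tray_bottle: larger amber reagent bottle with white cap, loose, 48 mm diameter, 96 mm tall, standing in the +x half of the tray: leave it. Origin: centre of its underside
- dock: fixed grey drying dock, 134 (x) x 90 (y) mm, 36 mm high; its well floor is 10 mm above the worktop. The cassette stands in the well with about 2 mm play all round. In the middle of each long side a lip holds down the cassette's hook. Origin: centre of its underside, on the worktop
- cassette: white slide cassette, flat grey lid, 110 (x) x 42 (y) x 74 mm high, about 0.25 kg, in the dock. Origin: centre of underside, 10 mm over the worktop while docked; z up, x parallel to the dock's x. Mid each long side a spring catch with ribbed finger pad, 36 mm wide, 31 to 65 mm above the origin; 60 mm over both pads at rest, 46 mm pinched. Dock top is 26 mm above the origin: keep fingertips above it
- catch_left_pad (a point): middle of the outer face of the +y catch's finger pad, 48 mm above the cassette's underside, 30 mm from its mid-plane at rest
- catch_right_pad (a point): middle of the outer face of the -y catch's finger pad, 48 mm above the cassette's underside, 30 mm from its mid-plane at rest
- catch_left (a joint): travel of the +y catch (m): 0 at rest (hooked), 0.007 pressed fully in against its stop; spring 2.4 N at rest to 6.6 N fully in. Its hook is clear of the dock's lip from about 0.004 when centred, surely at 0.007
- catch_right (a joint): travel of the -y catch, the same
- beaker: loose glass beaker, 51 mm diameter, 62 mm tall: leave it. Origin: centre of its underside
- loupe: loose black stand magnifier, 39 mm diameter and height: leave it. Origin: centre of its underside
- pot: loose white sample pot with white lid, 63 mm diameter, 55 mm tall: leave it. Origin: centre of its underside
Mind the look-alikes: they are no part of the job. Leave any red or yellow look-alike of the bottle alone.

How it is judged (in metres and radians):
On the way, in this order (a step that is already met when the one before it is completed fails the run):
1. the bottle stands upright on the tray's floor, released, with the cassette still in its dock (x of bottle in the frame of tray between -0.09 and 0.09 m and y of bottle in the frame of tray between -0.045 and 0.045 m and z of bottle in the frame of tray between 0.001 and 0.008 m and angle between bottle's own z axis and vertical below 0.1 rad and contact force between the fingers and bottle below 0.1 N and linear speed of bottle below 0.02 m/s and height (world z) of cassette below 0.014 m), for 0.3 s.
2. the cassette is lifted free, held by the fingers with both catches pinched (height (world z) of cassette above 0.1 m and angle between cassette's own z axis and vertical below 0.25 rad and value of joint each of catch_left, catch_right above 0.0045 m and contact force between the fingers and cassette above 2 N and contact force between cassette and dock below 0.1 N and contact force between cassette and tray below 0.1 N and contact force between cassette and bottle below 0.1 N), for 0.2 s.
At the end, for the whole second after the job is handed in: bottle upright (0.1 rad) and still on the tray floor, released; cassette held by the fingers, both catches pressed in over 4.5 mm, its underside over 100 mm above the worktop, level within 0.25 rad, still, touching neither dock, tray nor bottle (all of step 2 and x of bottle in the frame of tray between -0.09 and 0.09 m and y of bottle in the frame of tray between -0.045 and 0.045 m and z of bottle in the frame of tray between 0.001 and 0.008 m and angle between bottle's own z axis and vertical below 0.1 rad and contact force between the fingers and bottle below 0.1 N and linear speed of bottle below 0.02 m/s and linear speed of cassette below 0.03 m/s); the arm keeps its last pose, push and grip.
It fails at once if the bottle is tipped over (angle between bottle's own z axis and vertical above 0.6 rad).
It fails at once if the other bottle in the tray is shifted by more than 30 mm or tipped (distance of tray_bottle from where it was at the start of the episode above 0.03 m or angle between tray_bottle's own z axis and vertical above 0.5 rad).
It fails at once if the beaker is shifted by more than 30 mm or tipped (distance of beaker from where it was at the start of the episode above 0.03 m or angle between beaker's own z axis and vertical above 0.5 rad).
It fails at once if the magnifier is shifted by more than 30 mm or tipped (distance of loupe from where it was at the start of the episode above 0.03 m or angle between loupe's own z axis and vertical above 0.5 rad).
It fails at once if the sample pot is shifted by more than 30 mm or tipped (distance of pot from where it was at the start of the episode above 0.03 m or angle between pot's own z axis and vertical above 0.5 rad).
It also fails if it takes over 58 s, if anything falls off the work surface, if the arm or the gripper's body presses on something with over 40 N, if the wrist force passes 120 N, or if a joint passes its speed limit or range.

## Working session

There is one attempt and no reset: what is moved stays moved. The work goes in short steps, Python scripts to look and compute and a shell command to move; the robot and the scene stay as the last step left them, time stands still between calls to the robot, and variables do not carry over. Pictures are saved under pics/ and viewed, and the job is handed in when it is done.

```bash
mkdir -p pics; ls
cat > h.py <<'E'
from bench import manip
import numpy as np, cv2
def save(p,n,crop=None,s=1):
    im=p["img"][:,:,::-1]
    if crop: a,b,c,d=crop; im=im[b:d,a:c]
    if s!=1: im=cv2.resize(im,None,fx=s,fy=s,interpolation=cv2.INTER_CUBIC)
    cv2.imwrite("pics/"+n,im)
def cloud(p,T=None):
    """world points HxWx3"""
    T=np.array(p["world_from_camera"]) if T is None else T
    K=np.array([[p["fx"],0,p["cx"]],[0,p["fy"],p["cy"]],[0,0,1.]])
    h,w=p["depth"].shape
    u,v=np.meshgrid(np.arange(w),np.arange(h))
    xd=(u-p["cx"])/p["fx"]; yd=(v-p["cy"])/p["fy"]
    x,y=xd.copy(),yd.copy()
    for _ in range(15):
        f=1+p["k1"]*(x*x+y*y); x=xd/f;y=yd/f
    z=p["depth"]
    P=np.stack([x*z,y*z,z],-1)
    W=P@T[:3,:3].T+T[:3,3]
    W[z<=0]=np.nan
    return W
def project(p,X,T=None):
    T=np.array(p["world_from_camera"]) if T is None else T
    c=T[:3,:3].T@(np.array(X)-T[:3,3]); x,y=c[0]/c[2],c[1]/c[2]; f=1+p["k1"]*(x*x+y*y)
    return p["fx"]*x*f+p["cx"],p["fy"]*y*f+p["cy"]
def wristT(p,o):
    T=np.eye(4);T[:3,:3]=np.array(o["tool_rot"]);T[:3,3]=o["position"]
    return T@np.array(p["mount"])
E
python3 - <<'E'
from h import *
np.set_printoptions(precision=4,suppress=True)
o=manip.get_obs();print(o["time"],o["position"],o["tool_rot"],o["gripper_width"],o["contact_force"])
for n in["scene","top"]:
    p=manip.grab_frame(n);save(p,n+"0.png");print(n,np.array(p["world_from_camera"])[:3].round(3).tolist(), p["fx"])
    np.save(n+"_cloud.npy",cloud(p))
    for k in["bottle","tray","tray_bottle","dock","cassette","catch_left_pad","catch_right_pad","beaker","loupe","pot"]:
        print(k,[(np.round(d["at"],3).tolist(),round(d["confidence"],2),[int(a) for a in project(p,d["at"])]) for d in manip.place_of(p,k)])
print(manip.get_obs()["time"])
E
```

```text
pics
0.0 [0.1596 0.5518 0.2443] [[-0.9606  0.2781 -0.0009]
 [ 0.2781  0.9606 -0.0017]
 [ 0.0004 -0.0019 -1.    ]] 0.08562565832135417 [-0.6094 -0.8432  0.4495]
scene [[0.507, -0.639, 0.579, 0.083], [-0.862, -0.36, 0.358, -0.34], [-0.02, -0.68, -0.733, 0.737]] 491.06983853686285
bottle [([0.427, -0.205, -0.002], 0.86, [369, 378]), ([0.701, -0.19, -0.0], 0.74, [426, 260]), ([0.563, -0.203, 0.087], 0.73, [408, 285]), ([0.548, -0.226, 0.056], 0.6, [415, 308])]
tray [([0.526, 0.226, 0.003], 0.94, [202, 239]), ([0.778, 0.044, 0.004], 0.39, [340, 195])]
tray_bottle [([0.57, 0.195, 0.002], 0.6, [227, 231])]
dock [([0.562, -0.201, 0.001], 0.63, [402, 314])]
cassette [([0.563, -0.196, 0.01], 0.64, [400, 310]), ([0.572, 0.195, 0.005], 0.25, [228, 229])]
catch_left_pad [([0.573, -0.173, 0.059], 0.45, [393, 284])]
catch_right_pad [([0.548, -0.226, 0.058], 0.48, [415, 308])]
beaker [([0.703, 0.006, -0.001], 0.75, [339, 224])]
loupe [([0.408, 0.002, 0.001], 0.62, [257, 330])]
pot [([0.777, 0.045, 0.003], 0.63, [340, 195])]
top [[-0.021, -0.992, 0.123, 0.49], [-1.0, 0.02, -0.016, -0.002], [0.013, -0.124, -0.992, 1.021]] 477.4990555504932
bottle [([0.696, -0.193, -0.003], 0.85, [402, 198]), ([0.563, -0.205, 0.085], 0.81, [418, 256]), ([0.424, -0.199, 0.006], 0.56, [410, 324])]
tray [([0.526, 0.224, 0.0], 0.97, [210, 280])]
tray_bottle [([0.568, 0.198, 0.0], 0.62, [222, 260])]
dock [([0.562, -0.197, 0.0], 0.62, [406, 260])]
cassette [([0.562, -0.2, 0.013], 0.9, [409, 259])]
catch_left_pad [([0.574, -0.17, 0.059], 0.63, [398, 252])]
catch_right_pad [([0.542, -0.229, 0.058], 0.54, [427, 267])]
beaker [([0.704, 0.003, -0.0], 0.57, [312, 196])]
loupe [([0.408, 0.003, -0.0], 0.71, [315, 334]), ([0.562, -0.197, 0.002], 0.28, [406, 259])]
pot [([0.777, 0.042, 0.001], 0.58, [293, 164])]
1.1
```

View pics/scene0.png

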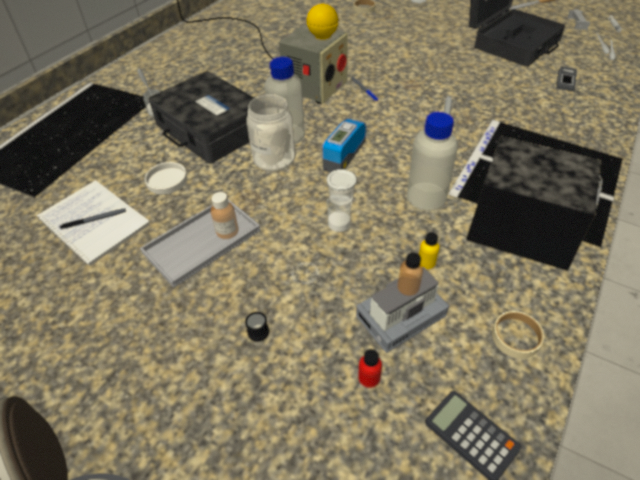

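View pics/top0.png

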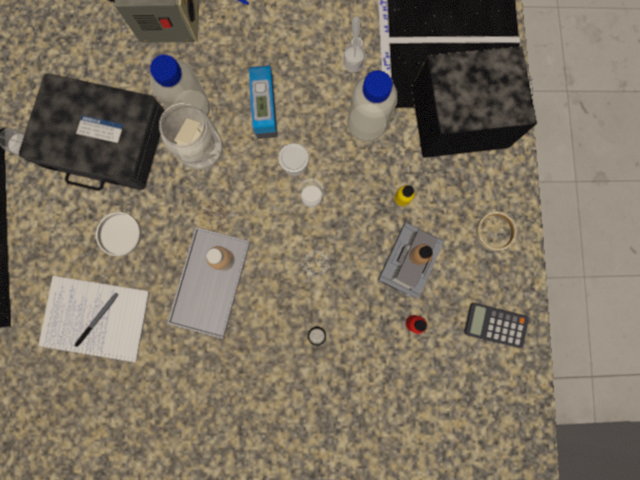

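The scene view shows the amber black-capped bottle on the cassette lid (410,275). Two look-alikes stand on the bench: red at (369,370) and yellow at (429,252). The tray is at (200,242), with the white-capped bottle in it at (223,217). In the top view the amber bottle is at (423,254), red at (417,324) and yellow at (405,195).

The description says amber and on the lid, so I choose the one at top (423,254). Next I take one close crop and refine the geometry from depth.

Run:
```python
from h import *
np.set_printoptions(precision=4,suppress=True)
im=cv2.imread("pics/top0.png");cv2.imwrite("pics/crop.png",cv2.resize(im[210:320,360:470],None,fx=5,fy=5,interpolation=cv2.INTER_CUBIC))
def rect(W,c,r,z0,z1,n):
    m=(np.hypot(W[...,0]-c[0],W[...,1]-c[1])<r)&(W[...,2]>z0)&(W[...,2]<z1)
    P=W[m];
    (cx,cy),(a,b),t=cv2.minAreaRect((P[:,:2]*1000).astype(np.float32))
    print(n,m.sum(),"median",np.median(P,0),"rect c",cx,cy,"size",a,b,"ang",t)
for s in["top","scene"]:
    W=np.load(s+"_cloud.npy");print(s)
    rect(W,(.563,-.2),.075,.078,.09,"lid")
    rect(W,(.563,-.2),.1,.03,.042,"dock")
    rect(W,(.563,-.2),.04,.152,.17,"cap")
    rect(W,(.563,-.2),.04,.1,.13,"body")
    rect(W,(.526,.225),.14,.012,.024,"rim")
    rect(W,(.57,.197),.04,.09,.11,"tbcap")
```

```text
top
lid 845 median [ 0.5439 -0.1939  0.0846] rect c 559.475341796875 -199.49501037597656 size 57.34767150878906 111.25777435302734 ang 65.535888671875
dock 1236 median [ 0.5516 -0.1878  0.0367] rect c 559.338623046875 -200.6350555419922 size 91.18208312988281 135.0010986328125 ang 62.84553909301758
cap 136 median [ 0.5645 -0.202   0.1599] rect c 564.926025390625 -202.44886779785156 size 21.883520126342773 22.497039794921875 ang 27.004472732543945
body 61 median [ 0.5582 -0.187   0.1152] rect c 560.1859741210938 -191.23101806640625 size 35.14532470703125 12.446389198303223 ang 19.784385681152344
rim 773 median [0.5137 0.2389 0.0177] rect c 533.393310546875 256.8945617675781 size 190.75823974609375 209.6094207763672 ang 74.33622741699219
tbcap 198 median [0.5701 0.1932 0.1003] rect c 570.0824584960938 193.9703826904297 size 29.201452255249023 27.296131134033203 ang 88.80451202392578
scene
lid 998 median [ 0.54   -0.1962  0.0824] rect c 557.3731689453125 -200.33084106445312 size 43.601463317871094 110.38825225830078 ang 62.23792266845703
dock 1434 median [ 0.5255 -0.2157  0.035 ] rect c 558.2696533203125 -199.47120666503906 size 91.32279205322266 135.08078002929688 ang 63.04972839355469
cap 163 median [ 0.5616 -0.2033  0.1576] rect c 563.500244140625 -202.58497619628906 size 22.24634552001953 21.956993103027344 ang 48.39164733886719
body 278 median [ 0.5483 -0.2079  0.1153] rect c 554.9512329101562 -205.67759704589844 size 21.251270294189453 37.31264877319336 ang 18.77653694152832
rim 833 median [0.5162 0.1955 0.0162] rect c 530.5970458984375 255.0174560546875 size 185.8775634765625 211.2794647216797 ang 73.95103454589844
tbcap 176 median [0.5667 0.1933 0.0986] rect c 569.3320922851562 195.90493774414062 size 31.232154846191406 28.840805053710938 ang 38.30630874633789
```

View pics/crop.png

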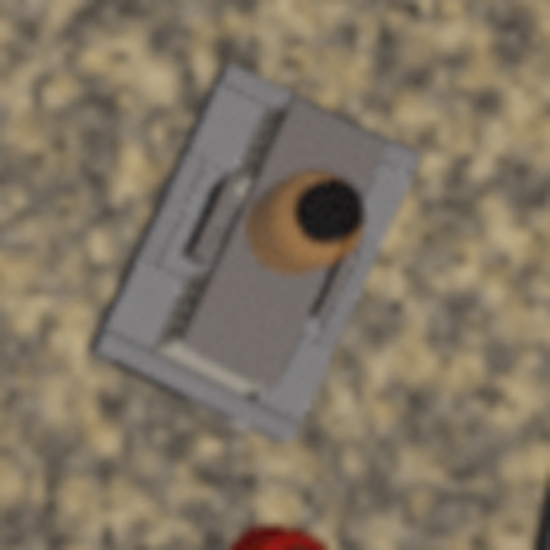

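The crop shows the amber bottle with its black cap on the grey lid, with the red one off the dock at the lower edge, so the choice stands. Measured positions:

| Item | Value |
|---|---|
| Bottle | (0.564, -0.2025) |
| Dock centre | (0.559, -0.200) |
| Dock y axis | 63° |
| Tray y axis | 74° |

Now I move over the bottle at the starting height.

```bash
python3 -m crank '[[-1,-1,0,0,0,0,1],[-1,-1,0,0,0,0,1],[-1,-1,0,0,0,0,1],[-1,-1,0,0,0,0,1],[-1,-1,0,0,0,0,1],[-1,-1,0,0,0,0,1],[-1,-1,0,0,0,0,1],[-1,-1,0,0,0,0,1]]'
```

```text
time: 2.1
position: [0.2717, 0.3496, 0.2457]
tool_rot: [[-0.962, 0.274, 0.002], [0.274, 0.962, 0.002], [-0.001, 0.002, -1.0]]
contact_force: [-0.1, -0.4, -0.4]
gripper_width: 0.0857
```

```bash
python3 -m crank '[[-1,-1,0,0,0,0,1],[-1,-1,0,0,0,0,1],[-1,-1,0,0,0,0,1],[-1,-1,0,0,0,0,1],[-1,-1,0,0,0,0,1],[-1,-1,0,0,0,0,1],[-1,-1,0,0,0,0,1],[-1,-1,0,0,0,0,1]]'; python3 -m crank '[[-1,-1,0,0,0,0,1],[-1,-1,0,0,0,0,1],[-1,-1,0,0,0,0,1],[-1,-1,0,0,0,0,1],[-1,-1,0,0,0,0,1],[-1,-1,0,0,0,0,1],[-1,-1,0,0,0,0,1],[-1,-1,0,0,0,0,1]]'
```

```text
time: 3.1
position: [0.385, 0.1451, 0.2471]
tool_rot: [[-0.962, 0.274, 0.006], [0.274, 0.962, 0.003], [-0.005, 0.005, -1.0]]
contact_force: [1.0, -0.2, -0.1]
gripper_width: 0.0853
time: 4.1
position: [0.4984, -0.0599, 0.2486]
tool_rot: [[-0.961, 0.275, 0.01], [0.275, 0.961, 0.003], [-0.008, 0.005, -1.0]]
contact_force: [0.8, 0.5, -0.4]
gripper_width: 0.0853
```

```bash
cat >> h.py <<'E'
def go(x,y,z=None,yaw=None):
    o=manip.get_obs();R=np.array(o["tool_rot"]);p=np.array(o["position"])
    d=R.T@(np.array([x,y,p[2] if z is None else z])-p)
    a=np.degrees(np.arctan2(R[1,1],R[0,1]))
    print("t",o["time"],"pos",p.round(4),"units",(d/0.02).round(2),"yawY",round(a,2),"rz units",None if yaw is None else round((a-yaw)/5,2),"tilt",R[:,2].round(4),"w",round(o["gripper_width"],4),"F",np.round(o["contact_force"],1))
E
python3 -c "
from h import *
go(.564,-.2025,.119,63)"
```

```text
t 4.1 pos [ 0.4984 -0.0599  0.2486] units [-5.06 -5.99  6.49] yawY 74.03 rz units 2.21 tilt [ 0.0095  0.0029 -1.    ] w 0.0853 F [ 0.8  0.5 -0.4]
```

```bash
python3 -m crank '[[-1,-1,0,0.06,0.1,0,1],[-1,-1,0,0,0,0,1],[-1,-1,0,0,0,0,1],[-1,-1,0,0,0,0,1],[-1,-1,0,0,0,0,1],[-0.06,-1,0,0,0,0,1],[0,0,0,0,0,1,1],[0,0,0,0,0,1,1]]'
python3 -c "
from h import *
go(.564,-.2025,.119,63)
o=manip.get_obs();p=manip.grab_frame('wrist');save(p,'w1.png');T=wristT(p,o)
for d in manip.place_of(dict(p),'bottle') if 0 else manip.place_of(p,'bottle'): print(d)
W=cloud(p,T);m=(np.hypot(W[...,0]-.564,W[...,1]+.2025)<.03)&(W[...,2]>.152)&(W[...,2]<.17);print(m.sum(),cv2.minEnclosingCircle((W[m][:,:2]*1000).astype(np.float32)),W[m].mean(0))
"
```

```text
time: 5.1
position: [0.5636, -0.2105, 0.2482]
tool_rot: [[-0.896, 0.445, -0.001], [0.445, 0.896, 0.001], [0.002, -0.0, -1.0]]
contact_force: [0.4, 1.0, -0.3]
gripper_width: 0.0853
t 5.1 pos [ 0.5636 -0.2105  0.2482] units [0.15 0.37 6.46] yawY 63.6 rz units 0.12 tilt [-1.4e-03  6.0e-04 -1.0e+00] w 0.0853 F [ 0.4  1.  -0.3]
{'at': [0.5659, -0.2006, 0.0885], 'confidence': 0.88}
{'at': [0.434, -0.2024, -0.0033], 'confidence': 0.85}
{'at': [0.6983, -0.1938, 0.0011], 'confidence': 0.78}
{'at': [0.7039, 0.0041, 0.0028], 'confidence': 0.34}
1187 ((565.7496948242188, -201.49417114257812), 11.771432876586914) [ 0.56466672 -0.20116026  0.15858071]
```

View pics/w1.png

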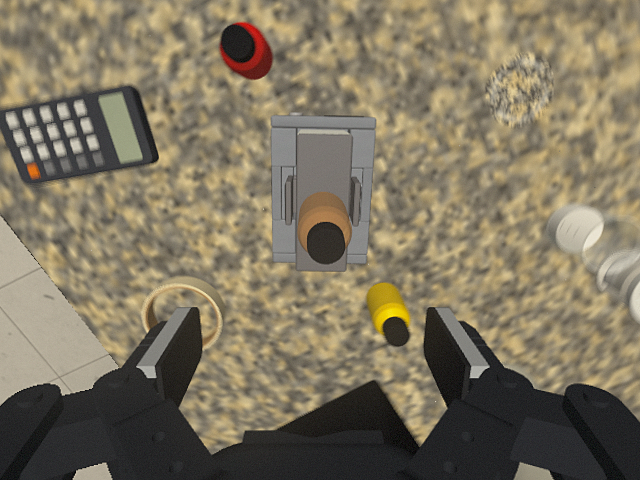

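Wrist view: the amber bottle's cap at (325,243) is centred between the pads, with the catches at (290,200) and (355,200), and red and yellow well clear. Descending now, then closing.

```bash
python3 -m crank '[[0.13,0.43,0,0,0,0.1,1],[0,0,1,0,0,0,1],[0,0,1,0,0,0,1],[0,0,1,0,0,0,1],[0,0,1,0,0,0,1],[0,0,1,0,0,0,1],[0,0,1,0,0,0,1],[0,0,0.45,0,0,0,1]]'
python3 -c "
from h import *
go(.565,-.2017,.119,63)"
```

```text
time: 6.2
position: [0.5609, -0.197, 0.107]
tool_rot: [[-0.897, 0.441, -0.008], [0.441, 0.897, 0.004], [0.009, 0.0, -1.0]]
contact_force: [-0.8, -0.3, 0.0]
gripper_width: 0.0857
t 6.2 pos [ 0.5609 -0.197   0.107 ] units [-0.28 -0.12 -0.6 ] yawY 63.81 rz units 0.16 tilt [-0.0081  0.0041 -1.    ] w 0.0857 F [-0.8 -0.3  0. ]
```

```bash
python3 -m crank '[[-0.28,-0.12,-0.6,0,-0.1,0.16,1],[0,0,0,0,0,0,1]]'
python3 -c "
from h import *
go(.565,-.2017,.119,63)"
```

```text
time: 6.45
position: [0.5651, -0.2017, 0.1193]
tool_rot: [[-0.891, 0.454, -0.0], [0.454, 0.891, 0.0], [0.0, -0.0, -1.0]]
contact_force: [0.8, 0.2, 1.4]
gripper_width: 0.0849
t 6.45 pos [ 0.5651 -0.2017  0.1193] units [ 0.01 -0.    0.02] yawY 62.99 rz units -0.0 tilt [-2.e-04  1.e-04 -1.e+00] w 0.0849 F [0.8 0.2 1.4]
```

```bash
python3 -m crank '[[0,0,0,0,0,0,-1],[0,0,0,0,0,0,-1],[0,0,0,0,0,0,-1],[0,0,0,0,0,0,-1],[0,0,0,0,0,0,-1],[0,0,0,0,0,0,-1]]'
python3 -c "
from h import *
go(.565,-.2017,.119,63)
p=manip.grab_frame('scene');save(p,'s2.png',(300,180,500,360),3)"
```

```text
time: 7.2
position: [0.5662, -0.2024, 0.1216]
tool_rot: [[-0.891, 0.454, 0.003], [0.454, 0.891, -0.002], [-0.004, -0.0, -1.0]]
contact_force: [0.0, -0.9, 1.2]
gripper_width: 0.0351
t 7.2 pos [ 0.5662 -0.2024  0.1216] units [0.07 0.   0.13] yawY 63.01 rz units 0.0 tilt [ 0.003 -0.002 -1.   ] w 0.0351 F [ 0.  -0.9  1.2]
```

View pics/s2.png

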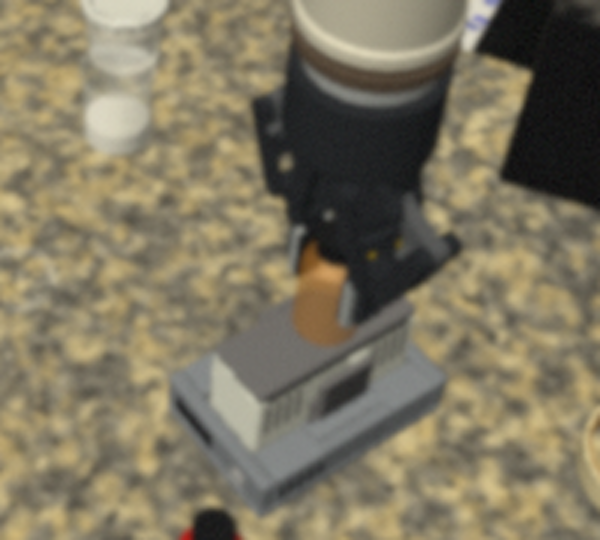

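The bottle is held (opening 35 mm) and still upright on the lid. I lift it.

```bash
python3 -m crank '[[0,0,-0.5,0,0,0,-1],[0,0,-1,0,0,0,-1],[0,0,-1,0,0,0,-1],[0,0,-1,0,0,0,-1],[0,0,-0.6,0,0,0,-1],[0,0,0,0,0,0,-1]]'
python3 -c "
from h import *
go(.473,.239,.2,74)
o=manip.get_obs()
p=manip.grab_frame('scene');save(p,'s3.png',(300,150,500,360),3)
print(manip.place_of(p,'bottle'))
W=cloud(p);q=o['position'];m=(np.hypot(W[...,0]-q[0],W[...,1]-q[1])<.03)&(W[...,2]>.1)&(W[...,2]<q[2]);P=W[m];print(m.sum(),np.percentile(P[:,2],[0,1,3,5,10,50]))
W=cloud(p);m=(np.hypot(W[...,0]-.559,W[...,1]+.2)<.07)&(W[...,2]>.07)&(W[...,2]<.092);print(m.sum(),np.median(W[m],0))
"
```

```text
time: 8.0
position: [0.5656, -0.2019, 0.2076]
tool_rot: [[-0.891, 0.454, 0.002], [0.454, 0.891, -0.001], [-0.003, -0.0, -1.0]]
contact_force: [0.3, -0.0, -0.7]
gripper_width: 0.0345
t 8.0 pos [ 0.5656 -0.2019  0.2076] units [14.13 17.54  0.34] yawY 63.01 rz units -2.2 tilt [ 0.0023 -0.0014 -1.    ] w 0.0345 F [ 0.3 -0.  -0.7]
[{'at': [0.5618, -0.2018, 0.1689], 'confidence': 0.92}, {'at': [0.4248, -0.2056, -0.0023], 'confidence': 0.78}, {'at': [0.6967, -0.187, -0.0017], 'confidence': 0.64}]
408 [0.16875993 0.17041607 0.17128908 0.17202561 0.17446143 0.19012766]
1696 [ 0.55226449 -0.20060913  0.0821216 ]
```

View pics/s3.png

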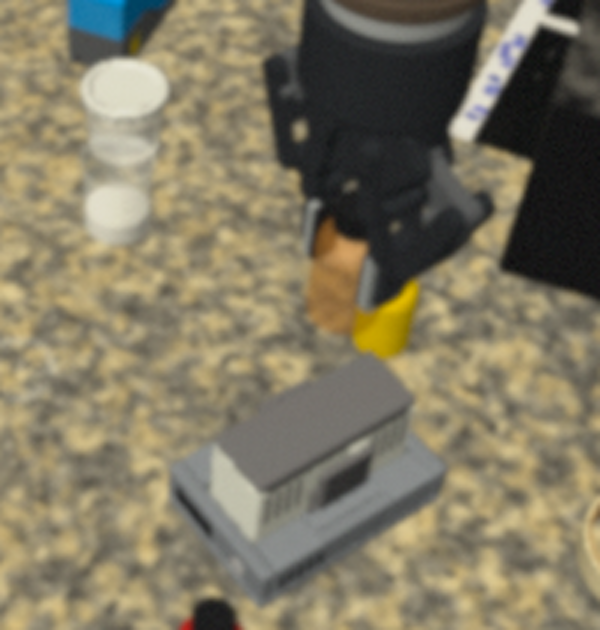

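The bottle is held upright, clear of the lid, and the cassette is still docked. Its underside is about 36.5 mm below the TCP. I carry it to the tray.

```bash
python3 -m crank '[[0.4,0.5,0,0,0,0,-1],[0.8,1,0,0,0,0,-1],[0.8,1,0,0,0,0,-1],[0.8,1,0,0,0,0,-1],[0.8,1,0,0,0,0,-1],[0.8,1,0,0,0,0,-1],[0.8,1,0,0,0,0,-1],[0.8,1,0,0,0,0,-1]]'; python3 -m crank '[[0.8,1,0,0,0,0,-1],[0.8,1,0,0,0,0,-1],[0.8,1,0,0,0,0,-1],[0.8,1,0,0,0,0,-1],[0.8,1,0,0,0,0,-1],[0.8,1,0,0,0,0,-1],[0.8,1,0,0,0,0,-1],[0.8,0.8,0,0,0,0,-1]]'
python3 -c "
from h import *
go(.473,.239,.041,74)"
```

```text
time: 9.1
position: [0.5197, -0.0007, 0.2011]
tool_rot: [[-0.891, 0.453, -0.009], [0.453, 0.891, 0.005], [0.011, 0.001, -1.0]]
contact_force: [1.1, 0.2, -0.5]
gripper_width: 0.0348
time: 10.1
position: [0.4659, 0.2104, 0.1993]
tool_rot: [[-0.894, 0.448, -0.016], [0.448, 0.894, 0.007], [0.017, -0.001, -1.0]]
contact_force: [-0.1, 0.2, -0.6]
gripper_width: 0.0344
t 10.1 pos [0.4659 0.2104 0.1993] units [0.19 1.44 7.92] yawY 63.37 rz units -2.13 tilt [-0.0156  0.0067 -0.9999] w 0.0344 F [-0.1  0.2 -0.6]
```

```bash
python3 -m crank '[[0.4,0.9,0.5,0,-0.19,-0.8,-1],[0,0.4,1,0,0,-0.8,-1],[0,0,1,0,0,-0.5,-1],[0,0,0,0,0,0,-1]]'
python3 -c "
from h import *
go(.473,.239,.041,74)
o=manip.get_obs()
p=manip.grab_frame('wrist');save(p,'w4.png');T=wristT(p,o)
print(manip.place_of(p,'tray'),manip.place_of(p,'tray_bottle'))
p=manip.grab_frame('scene');save(p,'s4.png',(120,140,320,300),3)
print(manip.place_of(p,'bottle'))
"
```

```text
time: 10.6
position: [0.4646, 0.2429, 0.1471]
tool_rot: [[-0.964, 0.267, -0.003], [0.267, 0.964, -0.0], [0.002, -0.001, -1.0]]
contact_force: [-0.3, 0.4, -1.4]
gripper_width: 0.0341
t 10.6 pos [0.4646 0.2429 0.1471] units [-0.47 -0.07  5.3 ] yawY 74.52 rz units 0.1 tilt [-2.5e-03 -2.0e-04 -1.0e+00] w 0.0341 F [-0.3  0.4 -1.4]
[] []
[{'at': [0.4641, 0.246, 0.1111], 'confidence': 0.89}, {'at': [0.6957, -0.1901, -0.0001], 'confidence': 0.73}, {'at': [0.4253, -0.2033, -0.0012], 'confidence': 0.67}]
```

View pics/w4.png

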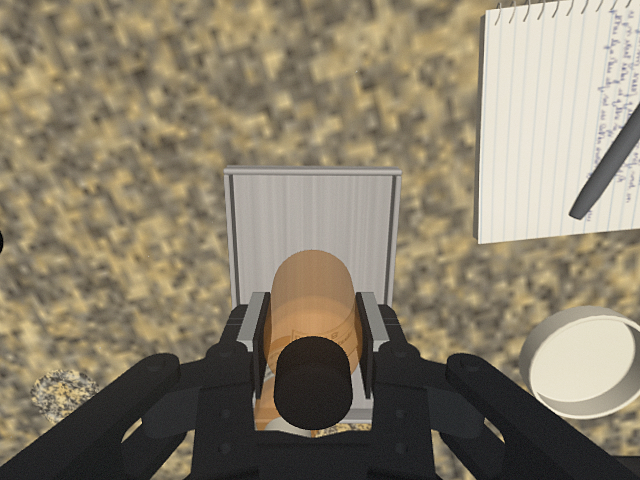

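View pics/s4.png

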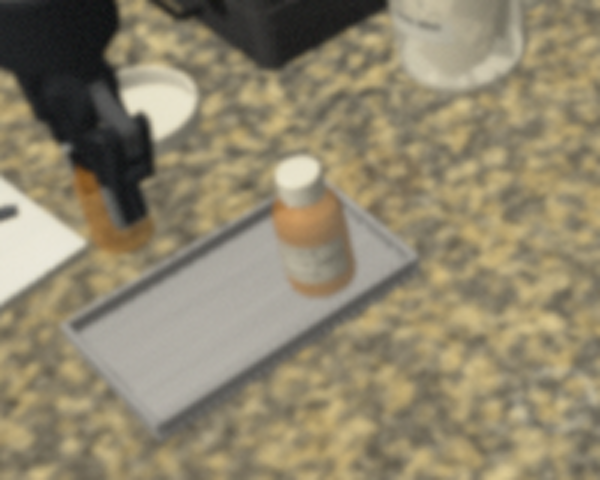

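The wrist view shows the bottle (312,330) centred between the tray's side walls, with the tray's -x end at y≈170. The scene crop shows the white-capped bottle untouched. I lower it in stages.

```bash
python3 -m crank '[[-0.45,-0.07,0.5,0,0,0.08,-1],[0,0,1,0,0,0,-1],[0,0,1,0,0,0,-1],[0,0,1,0,0,0,-1],[0,0,0.5,0,0,0,-1],[0,0,0,0,0,0,-1]]'
python3 -c "
from h import *
go(.473,.239,.041,74)
o=manip.get_obs()
p=manip.grab_frame('scene');save(p,'s5.png',(120,140,320,300),3)
print(manip.place_of(p,'bottle')[:1])
W=cloud(p);q=o['position'];m=(np.hypot(W[...,0]-q[0],W[...,1]-q[1])<.022)&(W[...,2]>.012)&(W[...,2]<q[2]);P=W[m];print(m.sum(),np.percentile(P[:,2],[0,1,3,5,10,50]))
"
```

```text
time: 11.6
position: [0.481, 0.2374, 0.0686]
tool_rot: [[-0.96, 0.28, 0.009], [0.28, 0.96, 0.002], [-0.009, 0.005, -1.0]]
contact_force: [-0.8, -0.9, -1.5]
gripper_width: 0.0347
t 11.6 pos [0.481  0.2374 0.0686] units [ 0.42 -0.04  1.38] yawY 73.76 rz units -0.05 tilt [ 0.0095  0.002  -1.    ] w 0.0347 F [-0.8 -0.9 -1.5]
[{'at': [0.6993, -0.1915, -0.0005], 'confidence': 0.92}]
169 [0.02982774 0.03125085 0.031845   0.03209516 0.03354737 0.04394353]
```

View pics/s5.png

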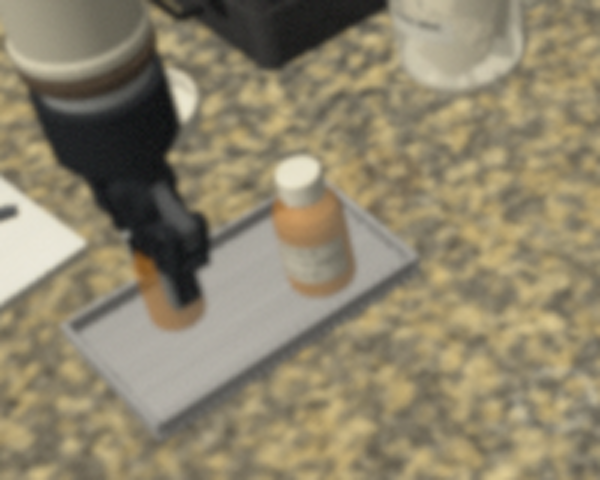

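```bash
python3 -m crank '[[0.4,0,0.5,0.05,0.1,0,-1],[0,0,0.4,0,0,0,-1],[0,0,0,0,0,0,-1],[0,0,0,0,0,0,-1]]'
python3 -c "
from h import *
go(.473,.239,.041,74)"
```

```text
time: 12.2
position: [0.4746, 0.2405, 0.0519]
tool_rot: [[-0.96, 0.279, 0.004], [0.279, 0.96, 0.001], [-0.003, 0.002, -1.0]]
contact_force: [0.4, -0.1, -1.3]
gripper_width: 0.0348
t 12.2 pos [0.4746 0.2405 0.0519] units [ 0.06 -0.1   0.54] yawY 73.79 rz units -0.04 tilt [ 0.004   0.0014 -1.    ] w 0.0348 F [ 0.4 -0.1 -1.3]
```

```bash
python3 -m crank '[[0,0,0.4,0.02,0.04,0,-1],[0,0,0.05,0,0,0,-1]]';python3 -m crank '[[0,0,0.08,0,0,0,-1],[0,0,0.05,0,0,0,-1]]'
```

```text
time: 12.45
position: [0.4749, 0.2406, 0.0426]
tool_rot: [[-0.96, 0.279, 0.001], [0.279, 0.96, 0.001], [-0.0, 0.001, -1.0]]
contact_force: [0.8, -0.3, -0.5]
gripper_width: 0.0347
time: 12.7
position: [0.4755, 0.2407, 0.0415]
tool_rot: [[-0.96, 0.279, 0.0], [0.279, 0.96, 0.0], [-0.0, 0.001, -1.0]]
contact_force: [-6.0, -1.9, 12.2]
gripper_width: 0.0342
```

There is 12 N upward at the base height I expected, so the bottle is on the tray floor. I release it.

```bash
python3 -m crank '[[0,0,-0.03,0,0,0,-0.2],[0,0,0,0,0,0,0.3],[0,0,0,0,0,0,0.6],[0,0,0,0,0,0,0.6],[0,0,0,0,0,0,0.6]]'
python3 -c "
from h import *
go(.473,.239,.041,74)
p=manip.grab_frame('scene');save(p,'s6.png',(120,140,320,300),3)
p=manip.grab_frame('wrist');save(p,'w6.png')
"
```

```text
time: 13.32
position: [0.476, 0.2408, 0.0424]
tool_rot: [[-0.96, 0.279, 0.002], [0.279, 0.96, 0.001], [-0.001, 0.001, -1.0]]
contact_force: [-0.6, -0.6, -0.2]
gripper_width: 0.0683
t 13.325 pos [0.476  0.2408 0.0424] units [ 0.12 -0.13  0.07] yawY 73.79 rz units -0.04 tilt [ 1.7e-03  8.0e-04 -1.0e+00] w 0.0683 F [-0.6 -0.6 -0.2]
```

View pics/s6.png

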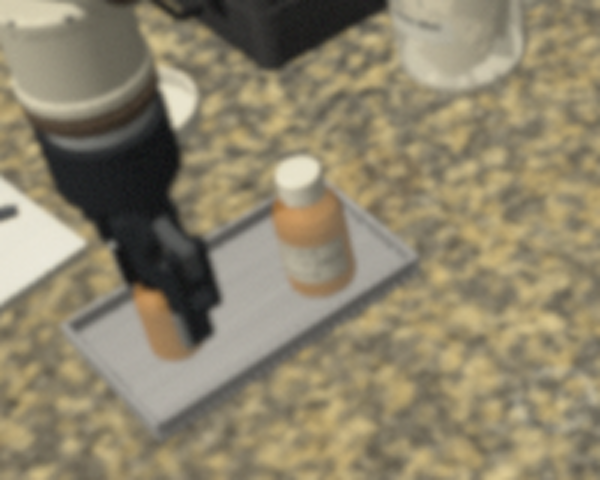

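View pics/w6.png

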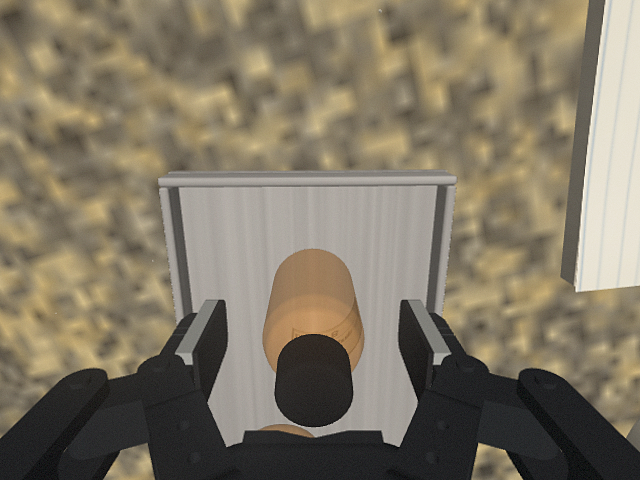

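The bottle stands upright at (312,310) on the tray floor, with both pads clear of it at (215,340) and (410,340). I retreat straight up.

```bash
python3 -m crank '[[0,0,-0.5,0,0,0,0.6],[0,0,-1,0,0,0,0.6],[0,0,-1,0,0,0,0.6],[0,0,-1,0,0,0,0.6],[0,0,-1,0,0,0,0.6],[0,0,-1,0,0,0,0.6],[0,0,-1,0,0,0,0.6],[0,0,-1,0,0,0,1]]'
python3 -c "
from h import *
go(.559,-.2,.2,63)
o=manip.get_obs()
p=manip.grab_frame('wrist');save(p,'w7.png');T=wristT(p,o)
for n in['bottle','tray','tray_bottle']:print(n,[(np.round(d['at'],3),d['confidence']) for d in manip.place_of(p,n)])
p=manip.grab_frame('top');np.save('top2.npy',cloud(p));save(p,'t7.png')
for n in['bottle','dock','cassette','catch_left_pad','catch_right_pad']:print(n,[(np.round(d['at'],3),round(d['confidence'],2)) for d in manip.place_of(p,n)])
"
```

```text
time: 14.42
position: [0.4752, 0.2406, 0.2007]
tool_rot: [[-0.96, 0.279, 0.002], [0.279, 0.96, 0.001], [-0.002, 0.002, -1.0]]
contact_force: [0.5, -0.6, -0.3]
gripper_width: 0.0834
t 14.425 pos [0.4752 0.2406 0.2007] units [-10.17 -19.99   0.02] yawY 73.8 rz units 2.16 tilt [ 0.0025  0.001  -1.    ] w 0.0834 F [ 0.5 -0.6 -0.3]
bottle [(array([0.475, 0.243, 0.007]), 0.92)]
tray [(array([ 0.524,  0.226, -0.004]), 0.94)]
tray_bottle []
bottle [(array([0.474, 0.241, 0.007]), 0.64), (array([ 0.424, -0.201,  0.008]), 0.64), (array([ 0.702, -0.195, -0.003]), 0.59)]
dock [(array([ 0.561, -0.199,  0.002]), 0.85), (array([ 0.408,  0.   , -0.003]), 0.66)]
cassette [(array([ 0.562, -0.198,  0.009]), 0.83)]
catch_left_pad [(array([ 0.572, -0.17 ,  0.058]), 0.47)]
catch_right_pad [(array([ 0.546, -0.225,  0.06 ]), 0.49), (array([ 0.56 , -0.199,  0.005]), 0.41)]
```

View pics/t7.png

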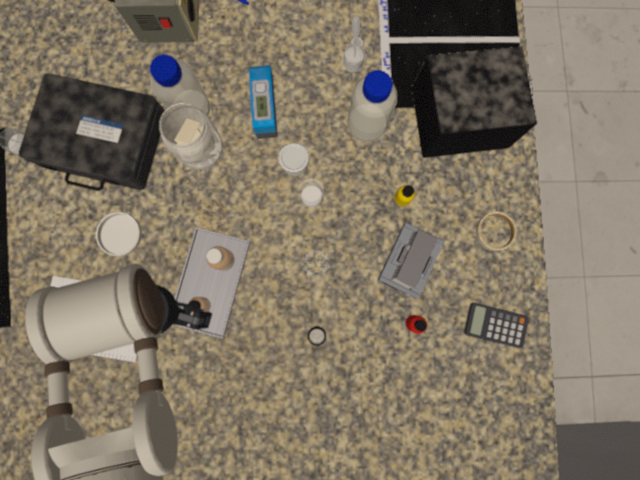

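The top view shows the arm clear of the bottle at (200,303) in the tray's empty half and the white-capped bottle at (217,258). The cassette at (411,260) is clear and still docked. The nets put the bottle at (0.475,0.242), about x=-0.055 in the tray. I go back to the cassette.

```bash
python3 -m crank '[[-0.5,-1,0,0,0,0,1],[-0.5,-1,0,0,0,0,1],[-0.5,-1,0,0,0,0,1],[-0.5,-1,0,0,0,0,1],[-0.5,-1,0,0,0,0,1],[-0.5,-1,0,0,0,0,1],[-0.5,-1,0,0,0,0,1],[-0.5,-1,0,0,0,0,1]]'; python3 -m crank '[[-0.5,-1,0,0,0,0,1],[-0.5,-1,0,0,0,0,1],[-0.5,-1,0,0,0,0,1],[-0.5,-1,0,0,0,0,1],[-0.5,-1,0,0,0,0,1],[-0.5,-1,0,0,0,0,1],[-0.5,-1,0,0,0,0,1],[-0.5,-1,0,0,0,0,1]]'
python3 -c "
from h import *
go(.559,-.2,.2,63)
def rect(W,c,r,z0,z1,n):
    m=(np.hypot(W[...,0]-c[0],W[...,1]-c[1])<r)&(W[...,2]>z0)&(W[...,2]<z1)
    P=W[m];print(n,m.sum(),cv2.minAreaRect((P[:,:2]*1000).astype(np.float32)))
W=np.load('top2.npy')
for a in((.078,.09),(.03,.042),(.072,.08)): rect(W,(.559,-.2),.09,*a,a)
"
```

```text
time: 15.92
position: [0.5061, 0.0604, 0.1946]
tool_rot: [[-0.961, 0.276, -0.006], [0.276, 0.961, 0.0], [0.006, -0.001, -1.0]]
contact_force: [-0.3, 0.6, 0.0]
gripper_width: 0.0851
time: 16.92
position: [0.5382, -0.1217, 0.1909]
tool_rot: [[-0.961, 0.276, -0.011], [0.276, 0.961, 0.002], [0.011, -0.001, -1.0]]
contact_force: [-0.5, -0.7, 0.0]
gripper_width: 0.0856
t 16.925 pos [ 0.5382 -0.1217  0.1909] units [-2.08 -3.48 -0.48] yawY 73.97 rz units 2.19 tilt [-0.0108  0.0022 -0.9999] w 0.0856 F [-0.5 -0.7  0. ]
(0.078, 0.09) 1198 ((559.5452270507812, -199.72047424316406), (56.96026611328125, 110.60826110839844), 62.28351974487305)
(0.03, 0.042) 1261 ((559.1834716796875, -200.5743408203125), (91.34745025634766, 135.9053192138672), 63.058589935302734)
(0.072, 0.08) 133 ((558.2026977539062, -199.56231689453125), (61.38554000854492, 107.95358276367188), 62.510498046875)
```

```bash
python3 -m crank '[[-0.6,-1,0,0,-0.13,0,1],[-0.6,-1,0,0,0,0,1],[-0.6,-1,0,0,0,0,1],[0,0,0,0,0,0.9,1],[0,0,0,0,0,0.9,1],[0,0,0,0,0,0.2,1],[0,0,0,0,0,0,1]]'
python3 - <<'E'
from h import *
go(.559,-.2,.2,63)
o=manip.get_obs();p=manip.grab_frame('wrist');save(p,'w8.png');T=wristT(p,o)
for n in['dock','cassette','catch_left_pad','catch_right_pad']:print(n,[(np.round(d['at'],4),round(d['confidence'],2)) for d in manip.place_of(p,n)])
W=cloud(p,T)
for a in((.08,.09),(.03,.042),(.068,.079)):
    m=(np.hypot(W[...,0]-.559,W[...,1]+.2)<.09)&(W[...,2]>a[0])&(W[...,2]<a[1])
    print(a,m.sum(),cv2.minAreaRect((W[m][:,:2]*1000).astype(np.float32)))
E
```

```text
time: 17.8
position: [0.5583, -0.1991, 0.1904]
tool_rot: [[-0.895, 0.445, 0.001], [0.445, 0.895, -0.002], [-0.002, -0.001, -1.0]]
contact_force: [-1.2, -0.6, 0.2]
gripper_width: 0.0857
t 17.8 pos [ 0.5583 -0.1991  0.1904] units [-0.05 -0.03 -0.48] yawY 63.56 rz units 0.11 tilt [ 0.0014 -0.0016 -1.    ] w 0.0857 F [-1.2 -0.6  0.2]
dock []
cassette [(array([ 0.5628, -0.1987,  0.0134]), 0.85)]
catch_left_pad [(array([ 0.5746, -0.1729,  0.0571]), 0.76)]
catch_right_pad [(array([ 0.5467, -0.2283,  0.0593]), 0.79)]
(0.08, 0.09) 10397 ((559.9442749023438, -198.97596740722656), (42.01484298706055, 109.3521728515625), 62.9559326171875)
(0.03, 0.042) 8661 ((559.810791015625, -198.83340454101562), (90.08238983154297, 135.3836212158203), 63.08516311645508)
(0.068, 0.079) 1016 ((543.4382934570312, -190.69757080078125), (61.456966400146484, 72.74789428710938), 63.54624557495117)
```

View pics/w8.png

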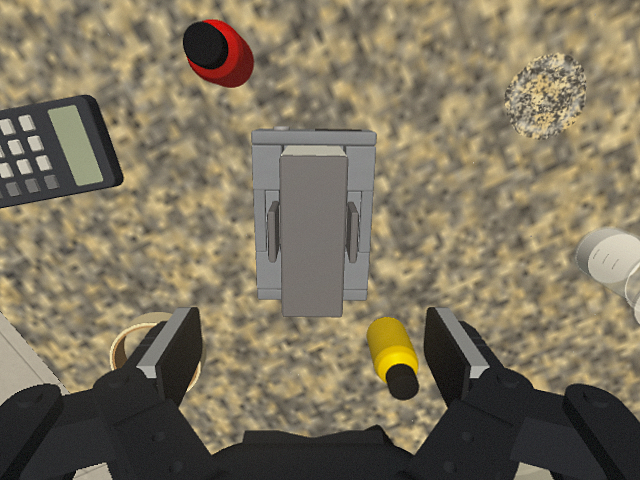

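The wrist view shows the cassette lid centred at (313,232), with its two catch pads at (273,230) and (354,230), both at rest. Depth puts the cassette at (0.560,-0.199) with its y axis at 63°. I lower the open fingers outside the pads.

```bash
python3 -m crank '[[-0.07,0,0.5,0,0,0.1,1],[0,0,1,0,0,0,1],[0,0,1,0,0,0,1],[0,0,1,0,0,0,1],[0,0,1,0,0,0,1],[0,0,0.7,0,0,0,1],[0,0,0,0,0,0,1]]'
python3 -c "
from h import *
go(.56,-.1995,.060,63)"
```

```text
time: 18.92
position: [0.559, -0.1984, 0.0798]
tool_rot: [[-0.891, 0.453, -0.0], [0.453, 0.891, -0.0], [0.0, -0.001, -1.0]]
contact_force: [0.4, 1.1, -0.5]
gripper_width: 0.0858
t 18.925 pos [ 0.559  -0.1984  0.0798] units [-0.07 -0.03  0.99] yawY 63.04 rz units 0.01 tilt [-4.e-04 -4.e-04 -1.e+00] w 0.0858 F [ 0.4  1.1 -0.5]
```

```bash
python3 -m crank '[[-0.07,-0.03,0.6,0,0,0,1],[0,0,0.35,0,0,0,1],[0,0,0,0,0,0,1]]'
python3 -c "
from h import *
go(.56,-.1995,.058,63)
o=manip.get_obs();p=manip.grab_frame('wrist');save(p,'w9.png')
p=manip.grab_frame('scene');save(p,'s9.png',(300,200,500,360),3)"
```

```text
time: 19.3
position: [0.561, -0.2003, 0.0609]
tool_rot: [[-0.891, 0.453, 0.002], [0.453, 0.891, -0.002], [-0.003, -0.001, -1.0]]
contact_force: [-0.3, -0.9, 0.1]
gripper_width: 0.0854
t 19.3 pos [ 0.561  -0.2003  0.0609] units [0.06 0.01 0.15] yawY 63.04 rz units 0.01 tilt [ 0.0019 -0.0018 -1.    ] w 0.0854 F [-0.3 -0.9  0.1]
```

View pics/w9.png

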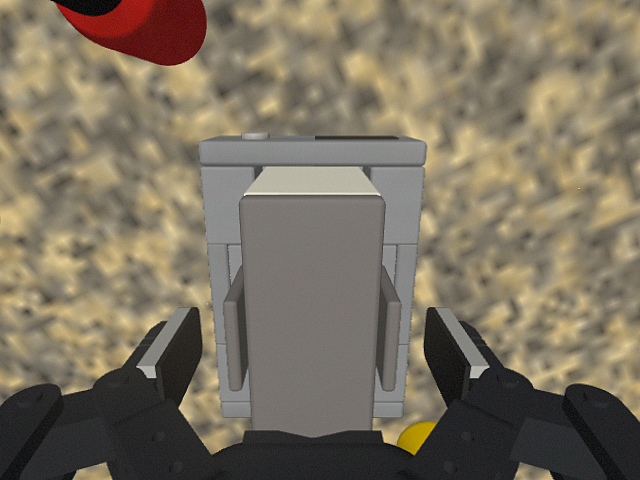

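View pics/s9.png

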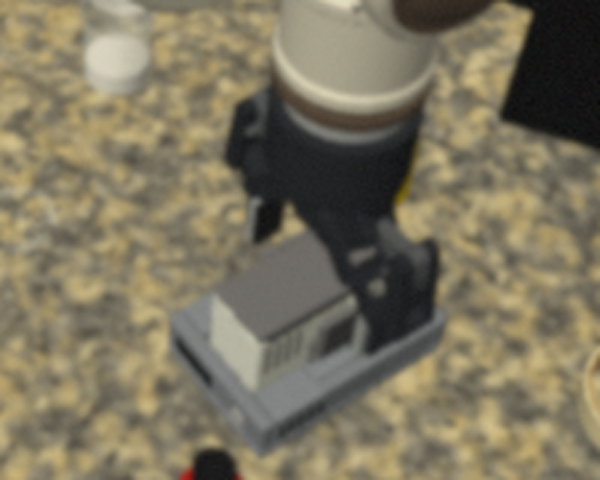

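Run:
```python
from h import *
go(.56,-.1995,.058,63)
o=manip.get_obs()
p=manip.grab_frame('scene');im=cv2.resize(p['img'][200:360,300:500][:,:,::-1],None,fx=4,fy=4,interpolation=cv2.INTER_CUBIC)
ux=np.array([.891,-.454,0]);uy=np.array([.454,.891,0])
def dot(X,c):
    u,v=project(p,X);cv2.circle(im,(int((u-300)*4),int((v-200)*4)),4,c,-1)
C=np.array([.560,-.1993,0])
for dx in(-.018,.018):
  for z in(.041,.075): dot(C+ux*dx-uy*.030+[0,0,z],(0,255,0))
t=np.array(o['position'])
for dx in(-.011,.011): dot(t+ux*dx-uy*.043+[0,0,-.004],(0,0,255)); dot(t+ux*dx-uy*.057+[0,0,-.004],(255,0,0))
cv2.imwrite('pics/s10.png',im)
p=manip.grab_frame('wrist');W=cloud(p,wristT(p,o))
# finger & catch points in cassette frame
D=W-C;a=D@ux;b=D@uy;z=W[...,2]
for nm,m in(('catchL',(b>.024)&(b<.032)&(z>.06)&(z<.08)&(abs(a)<.05)),('catchR',(b<-.024)&(b>-.032)&(z>.06)&(z<.08)&(abs(a)<.05)),('finL',(b>.036)&(b<.06)&(z>.043)&(z<.09)),('finR',(b<-.036)&(b>-.06)&(z>.043)&(z<.09))):
    if m.sum(): print(nm,m.sum(),'a',np.percentile(a[m],[1,50,99]).round(4),'b',np.percentile(b[m],[1,50,99]).round(4),'z',np.percentile(z[m],[1,50,99]).round(4))
```

```text
t 19.4 pos [ 0.5614 -0.2005  0.0616] units [0.08 0.01 0.18] yawY 63.05 rz units 0.01 tilt [ 0.0028 -0.0024 -1.    ] w 0.0855 F [ 0.4 -0.4  1. ]
catchL 2040 a [-0.0184 -0.0039  0.0163] b [0.0249 0.0264 0.0298] z [0.0608 0.0738 0.0756]
catchR 2026 a [-0.0185 -0.0039  0.0164] b [-0.0295 -0.0261 -0.0246] z [0.0611 0.0738 0.0756]
finL 3104 a [-0.0107 -0.0059  0.0116] b [0.0427 0.0435 0.0564] z [0.0614 0.0786 0.0898]
finR 5485 a [-0.11   -0.01    0.0113] b [-0.0598 -0.0481 -0.0419] z [0.0438 0.0676 0.0895]
```

View pics/s10.png

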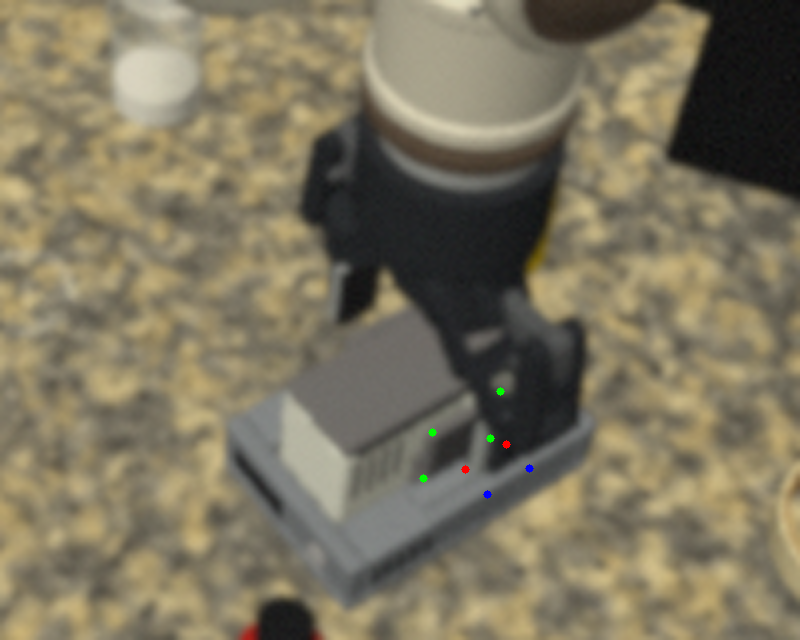

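The finger pads span -11 to +12 mm along the cassette, and the catches -18 to +17 mm, so they line up. The tips are at z≈61 mm and will swing forward as they close. I lower a little more and pinch.

```bash
python3 -m crank '[[0.08,0,0.4,0,0.03,0,1],[0,0,0.03,0,0,0,-1],[0,0,0.03,0,0,0,-1],[0,0,0.03,0,0,0,-1],[0,0,0,0,0,0,-1],[0,0,0,0,0,0,-1]]'
python3 - <<'E'
from h import *
go(.56,-.1995,.054,63)
o=manip.get_obs()
p=manip.grab_frame('wrist');save(p,'w11.png');W=cloud(p,wristT(p,o))
ux=np.array([.891,-.454,0]);uy=np.array([.454,.891,0]);C=np.array([.560,-.1993,0])
D=W-C;a=D@ux;b=D@uy;z=W[...,2]
m=(abs(a)<.07)&(abs(b)<.03)&(z>.07)&(z<.1);print('lid',np.percentile(z[m],[5,50,95]))
E
```

```text
time: 20.25
position: [0.5618, -0.2009, 0.0548]
tool_rot: [[-0.891, 0.453, 0.004], [0.453, 0.891, -0.004], [-0.006, -0.001, -1.0]]
contact_force: [1.0, 0.3, -0.2]
gripper_width: 0.0415
t 20.25 pos [ 0.5618 -0.2009  0.0548] units [0.11 0.02 0.04] yawY 63.05 rz units 0.01 tilt [ 0.0043 -0.0038 -1.    ] w 0.0415 F [ 1.   0.3 -0.2]
lid [0.07989828 0.08386733 0.08957496]
```

View pics/w11.png

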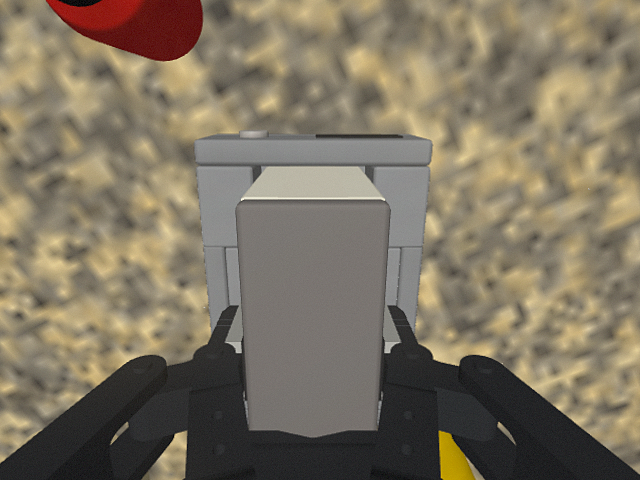

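Both fingers are closed on the catches at (230,330) and (393,330), the lid has not moved, and the opening reads 41.5 mm. I start the lift gently and watch the force.

```bash
python3 -m crank '[[0,0,0,0,0,0,-1],[0,0,-0.2,0,0,0,-1],[0,0,-0.2,0,0,0,-1]]'; python3 -m crank '[[0,0,-0.3,0,0,0,-1],[0,0,-0.3,0,0,0,-1]]'
python3 - <<'E'
from h import *
go(.56,-.1995,.2,63)
p=manip.grab_frame('scene');save(p,'s12.png',(300,200,500,360),4)
E
```

```text
time: 20.68
position: [0.5605, -0.2001, 0.0614]
tool_rot: [[-0.891, 0.453, 0.001], [0.453, 0.891, -0.002], [-0.002, -0.001, -1.0]]
contact_force: [0.3, -0.3, -3.7]
gripper_width: 0.0417
time: 20.92
position: [0.5599, -0.1997, 0.0734]
tool_rot: [[-0.891, 0.453, -0.0], [0.453, 0.891, -0.001], [-0.0, -0.001, -1.0]]
contact_force: [0.3, -0.9, -3.3]
gripper_width: 0.0414
t 20.925 pos [ 0.5599 -0.1997  0.0734] units [-0.01  0.   -6.33] yawY 63.05 rz units 0.01 tilt [-1.0e-04 -1.1e-03 -1.0e+00] w 0.0414 F [ 0.3 -0.9 -3.3]
```

View pics/s12.png

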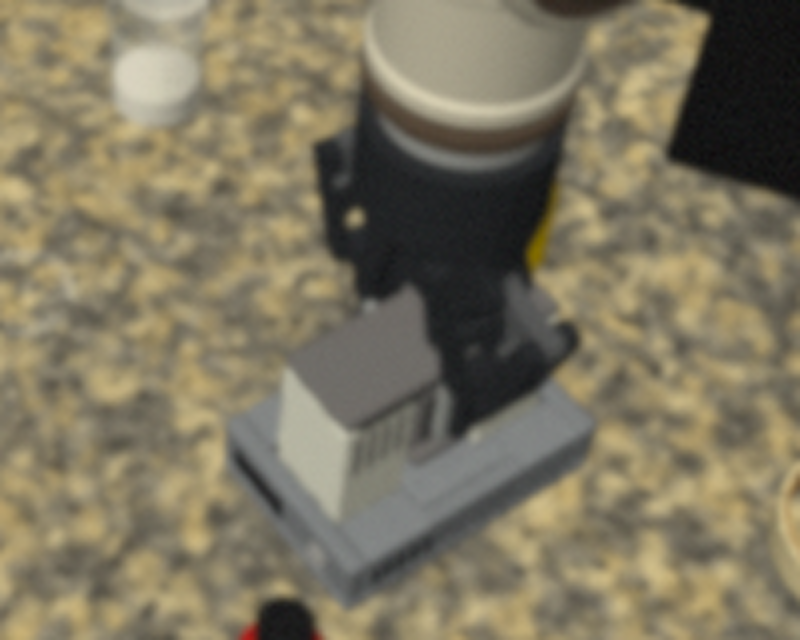

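The cassette is rising out of the dock level, and the load is about its own weight. I continue straight up.

```bash
python3 -m crank '[[0,0,-0.5,0,0,0,-1],[0,0,-0.7,0,0,0,-1],[0,0,-1,0,0,0,-1],[0,0,-1,0,0,0,-1],[0,0,-1,0,0,0,-1],[0,0,-1,0,0,0,-1],[0,0,-1,0,0,0,-1],[0,0,-0.5,0,0,0,-1]]'; python3 -m crank '[[0,0,-0.2,0,0,0,-1],[0,0,0,0,0,0,-1],[0,0,0,0,0,0,-1],[0,0,0,0,0,0,-1],[0,0,0,0,0,0,-1],[0,0,0,0,0,0,-1]]'
python3 - <<'E'
from h import *
go(.56,-.1995,.2,63)
o=manip.get_obs()
p=manip.grab_frame('scene');save(p,'s13.png')
for n in['cassette','bottle','catch_left_pad','catch_right_pad','tray_bottle','loupe','pot','beaker']:print(n,[(np.round(d['at'],4),round(d['confidence'],2)) for d in manip.place_of(p,n)][:3])
p=manip.grab_frame('wrist');save(p,'w13.png');W=cloud(p,wristT(p,o))
q=np.array(o['position']);m=(np.hypot(W[...,0]-q[0],W[...,1]-q[1])<.07)&(abs(W[...,2]-q[2]-.029)<.01)
P=W[m];c=P.mean(0);print(m.sum(),c,np.linalg.svd(P-c,full_matrices=False)[2][2])
E
```

```text
time: 21.98
position: [0.5605, -0.1998, 0.2189]
tool_rot: [[-0.891, 0.453, 0.005], [0.453, 0.891, -0.004], [-0.006, -0.001, -1.0]]
contact_force: [0.4, 0.5, -2.9]
gripper_width: 0.0412
time: 22.72
position: [0.5595, -0.1992, 0.2212]
tool_rot: [[-0.891, 0.453, 0.002], [0.453, 0.891, -0.002], [-0.002, -0.001, -1.0]]
contact_force: [0.4, 0.6, -2.9]
gripper_width: 0.0414
t 22.725 pos [ 0.5595 -0.1992  0.2212] units [-0.03  0.    1.06] yawY 63.06 rz units 0.01 tilt [ 0.0017 -0.0021 -1.    ] w 0.0414 F [ 0.4  0.6 -2.9]
cassette [(array([ 0.5598, -0.1956,  0.1758]), 0.88)]
bottle [(array([0.4749, 0.2413, 0.0062]), 0.92), (array([ 0.4268, -0.207 , -0.0005]), 0.76), (array([ 0.6964, -0.19  , -0.0048]), 0.49)]
catch_left_pad []
catch_right_pad [(array([ 0.5466, -0.2188,  0.222 ]), 0.75)]
tray_bottle [(array([0.5742, 0.1942, 0.0057]), 0.67)]
loupe [(array([0.4091, 0.0027, 0.0032]), 0.62), (array([0.4739, 0.2408, 0.0005]), 0.44)]
pot [(array([0.7763, 0.0396, 0.0021]), 0.59)]
beaker [(array([ 0.7014,  0.0053, -0.0016]), 0.56), (array([ 0.5591, -0.1965,  0.177 ]), 0.41)]
38387 [ 0.54037737 -0.18855621  0.25057439] [-0.02302817  0.01201969  0.99966256]
```

View pics/s13.png

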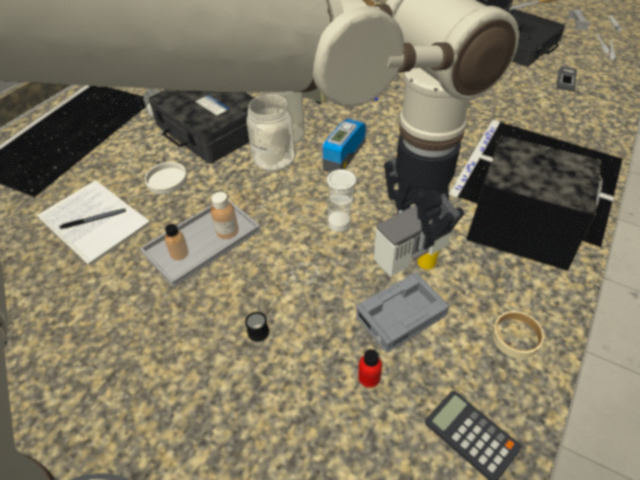

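View pics/w13.png

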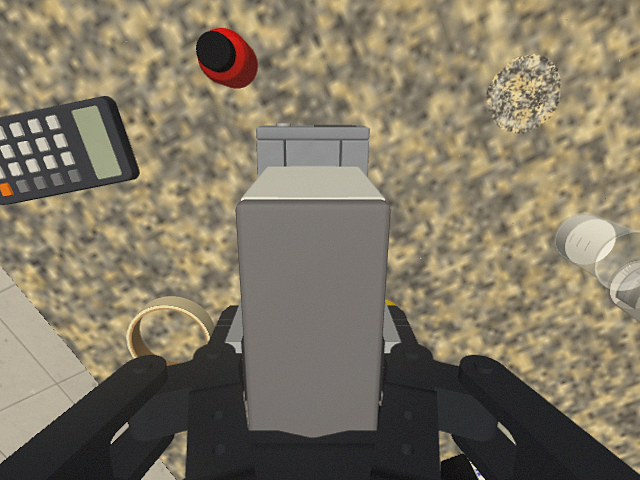

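The scene view shows the cassette (410,235) held above the empty dock (402,310) and the bottle upright in the tray at (176,243). The loupe (257,326), the beaker and pot near (340,200), and the red and yellow bottles are where they started. I let it settle briefly, then hand in.

```bash
python3 -m crank '[[0,0,0,0,0,0,-1],[0,0,0,0,0,0,-1]]'; python3 -c "
from h import *
go(.56,-.1995,.2,63); print(np.abs(manip.get_obs()['joint_vel']).max())
print(manip.finish_job())"
```

```text
time: 23.48
position: [0.5596, -0.1993, 0.2216]
tool_rot: [[-0.891, 0.453, 0.002], [0.453, 0.891, -0.003], [-0.003, -0.001, -1.0]]
contact_force: [0.2, 0.1, -2.8]
gripper_width: 0.0413
t 23.475 pos [ 0.5596 -0.1993  0.2216] units [-0.02  0.    1.08] yawY 63.06 rz units 0.01 tilt [ 0.0023 -0.0025 -1.    ] w 0.0413 F [ 0.2  0.1 -2.8]
0.10021148087801719
the job is handed in; nothing more can be done
None
```

The bottle is standing in the tray and the cassette is out of its dock, still held by its pinched catches. I handed the job in at 23.5 s of the 58 s allowed; no verdict was reported.

- **Bottle:** I set the amber bottle down in the tray's empty half, about 55 mm from the centre on the -x side, and let go of it. The last scene picture showed it upright there at about (0.475, 0.241).
- **Cassette:** It was held still, with its underside at about 0.176 m (roughly 0.165 m above where it sat). It was level within about 0.03 rad, and the wrist carried 2.8 N, close to its weight.
- **Catches:** The right pad measured about 23 mm from the mid-plane, which is fully pressed in. The left pad was hidden in the last picture, so I judged it from the jaw opening alone. That opening read 41.3 mm against the 46 mm expected. The gripper also read about 2 mm low on the bottle, but I did not pin down the rest of the gap.
- **Other loose things:** The networks put the beaker, magnifier, pot and white-capped bottle within about 6 mm of where they started. That is close to their own error of about 4 mm.

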